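Dock a medicine bin and lock it with the toggle lever

ROBOT

A 7-joint arm with a two-finger parallel gripper is mounted at the origin on the work surface. World frame = base frame: x ahead of the robot, y to its left, z up, the work surface at z = 0. Lengths are in m, angles in rad, forces in N, time in s.
With the tool pointing down it reaches from about 0.425 to 0.925 m from the base axis. Payload 6.8 kg.
Tool frame: the origin (TCP) lies between the finger pads; the fingertips stand 22 mm ahead of it and the grasp point (between the pads) lies 3 mm ahead of it (r.tips_ahead is the z of the fingertips in the tool frame, in m); z points along the fingers, y is the line along which they close (so a half turn about z gives the same grasp; the last joint's range is limited). The gripper opens to 88 mm and grips with 3 to 60 N. Pads are 20 mm wide; open, the fingers measure 115 mm over their backs; the gripper's body (75 mm by 178 mm) begins 61 mm behind the grasp point.
Start: joints at [1.228, 0.477, 0.022, 1.555, -0.011, 1.109, -0.083], TCP at [0.157, -0.656, 0.245] pointing down, gripper open.
Joint ranges: [-2.96, 2.96], [-0.34, 2.1], [-1.41, 1.46], [0.24, 2.44], [-1.37, 4.51], [0.17, 1.92], [-2.96, 2.96]. Speed limits (rad/s): [2.39, 2.39, 3.14, 3.14, 3.14, 3.14, 3.14].

INTERFACE

Orientations are given as [roll, pitch, yaw] about the fixed x, y, z axes, in that order (R = Rz(yaw) Ry(pitch) Rx(roll)).
In Python, from station import observe, imaging, workorder, r gives the robot as it stands.
- The arm moves only by the shell command python3 -m handwheel 'ROWS' [OPENING]. ROWS is JSON, a list of rows, each a list of 6 numbers: the shift along the world's x, y, z in mm, then the turn, a rotation vector about the world's x, y, z in degrees. In form: [[x, y, z, rx, ry, rz], ...]. A call has 1 to 12 rows; each row shifts and turns the commanded pose from where the row before left it; what a row does not reach is not made up. A row lasts 1/12 s, in which the tool goes at most 41.7 mm and 7.16 degrees, less where a joint would pass 70% of its speed; a pose out of reach is approached as far as the arm can. A call with a gripper value outside its range is refused whole. OPENING is the finger opening in mm, from 0 to 87.8, set as the call begins (- or left out, the last holds). The fingers move at their own pace and stop on an object; the grip force is fixed at half the most. Time passes only in rows, so rows that do not move let the fingers close. It gives the time, the measured TCP pose, the force, the opening and the grip force at its end, in the units of the state.
- observe(): the state, without advancing time (a new reading comes with each control period).
- imaging.read_camera(name): name is "side" or "top"; returns a dict with "image" (384x512x3 uint8, red, green, blue), "fov_y" (degrees; the focal length in pixels is half the picture's height over the tangent of half this angle, whatever the lens; pixels are square), "cx", "cy" (the principal point, pixels), "R" (3x3) and "t" (3): a world point X has camera coordinates R X + t. Camera axes: x right, y down, z forward; pixel columns grow to the right and rows downward; lengths in m; the calibration is good to about 2 mm. A picture is of the moment at which its call begins. There is no depth.
- workorder.job_done(): hands the job in; it is judged then, once.
The state is a dict: "t": time; "joint_positions": joint angles; "joint_vel": joint speeds; "joint_efforts": joint torques, N m; "eef_pos": TCP position; "eef_rot": TCP orientation; "force": force on the tool from outside, world axes, zero at the start; "wrist_torque": the same for the moment, N m; "grip_width": finger opening in m; "grasp_force": force on a finger pad.
Only numpy, scipy, OpenCV 4.12 (cv2) and the standard library are available. Lean on these libraries where they do the work, as an engineer would, in place of code of your own. Each camera call takes 0.05 s, during which the arm holds its last target. There are 200 camera calls.

TASK

Push the blue medicine bin along its tray, away from the robot, until it is fully home against the back stop, leaving the locking lever alone meanwhile. Then flip the locking lever over past its centre so that it snaps down across the front of the bin. It is all done by pushing with the fingers: do not lift or tip the bin, and leave the bottles and the carton around it undisturbed.

Things in the scene. Friction and masses are not known exactly. Their poses are not given: they have to be found in the camera images.
- dock: Fixed grey steel tray, 6 mm thick. Origin on the table; tray spans x -130 to +120, y -75 to +75 mm. Its x axis is the way the bin is pushed home (away from the robot), y left, z up; yawed up to 0.3 rad. Aluminium rails along x at y = +-56.5 mm (8 mm wide, tops 19 mm above table). A lug at x -93 to -33, y 61 to 111 mm holds the lever between two cheeks, 46 mm high.
- back_stop (a point): Middle of the near face of the tray's upright back stop: x = +110 mm in the tray's frame, 30 mm above the table, same axes as the tray. The stop is 121 mm wide, its top 55 mm above the table. The bin is fully home when its back wall touches this face.
- bin: Loose blue plastic bin filled with cartons (one rigid piece), 0.3 to 0.65 kg, 160 (x) x 100 (y) mm. Origin: centre of underside, on the tray 6 mm above the table; axes as the tray. Front wall (x = -80 mm, towards robot) 60 mm high; from x = -30 mm on, sides and back 85 mm. 2.5 mm play to each rail. Starts 30 to 60 mm short of home; home: origin at x = +30, y about 0 mm in the tray's frame.
- lever (a joint): Lever angle (rad); pivot axis along tray x. 0 = open, leaning 35 degrees left, away from the bin; grows as it swings up and over to the right (tray -y); 1.83 = locked, leaning 70 degrees right across the bin's front. Spring toggle: it springs back to 0 until about 0.9, past that it snaps on to 1.83 by itself. Turned by 2 to 5 N at the grip. A bin not home blocks it.
- lever_pivot (a point): Centre of the lever's pivot, on the tray at x = -63, y = +80 mm, 35 mm above the table; same axes as the tray.
- lever_tip (a point): Rounded free end of the lever, 95 mm from the pivot. The lever is a flat steel bar 18 mm wide (x), 7 mm thick, and from 46 mm on a round black grip 18 mm in diameter. Open, the tip is 54 mm left of the pivot, 113 mm above the table; locked, 89 mm right of the pivot, 67 mm above the table; the lever then clears the home bin's front wall by 4 mm.
- pill_bottle: Bystander: loose white pill jar, 40 mm in diameter, 75 mm high; origin at the centre of its underside. Leave it alone.
- syrup_bottle: Bystander: loose amber glass bottle with a white cap, 48 mm in diameter, 110 mm high; origin at the centre of its underside. Leave it alone.
- carton: Bystander: loose plain white carton, 75 x 45 x 30 mm, lying flat; origin at the centre of its underside. Leave it alone.
There are look-alikes about, which are no part of the job. Of the things that look like the bin, the middle-sized one is meant.

How it is judged:
By the outcome, as a careful person would: the job done as asked, in the order asked, and still so for the second after the job is handed in, with the robot touching nothing.
It also fails if it takes over 51 s, if anything falls off the work surface, if the arm or the gripper's body presses on something with over 40 N, if the wrist force passes 120 N, or if a joint passes its speed limit or range.

## Working session

There is one attempt and no reset: what is moved stays moved. The work goes in short steps, Python scripts to look and compute and a shell command to move; the robot and the scene stay as the last step left them, time stands still between calls to the robot, and variables do not carry over. Pictures are saved under pics/ and viewed, at most 10 in all, crops included, and the job is handed in when it is done.

```bash
mkdir -p pics
cat > h.py <<'E'
import numpy as np, cv2
from station import observe, imaging, workorder, r
def cam(n):
    c=imaging.read_camera(n); im=c["image"]; f=im.shape[0]/2/np.tan(np.radians(c["fov_y"])/2)
    c["K"]=np.array([[f,0,c["cx"]],[0,f,c["cy"]],[0,0,1]]); c["R"]=np.array(c["R"]); c["t"]=np.array(c["t"]); return c
def proj(c,X):
    X=np.atleast_2d(X)@c["R"].T+c["t"]; p=X@c["K"].T; return p[:,:2]/p[:,2:]
def back(c,uv,z):
    o=-c["R"].T@c["t"]; d=c["R"].T@np.linalg.inv(c["K"])@np.array([uv[0],uv[1],1.]); return o+d*(z-o[2])/d[2]
def save(c,name,box=None,s=1):
    im=c["image"][:,:,::-1]
    if box: im=im[box[1]:box[3],box[0]:box[2]]
    cv2.imwrite("pics/"+name,cv2.resize(im,None,fx=s,fy=s,interpolation=cv2.INTER_CUBIC))
E
python3 - <<'E'
from h import *
a=cam("side");b=cam("top")
cv2.imwrite("pics/top1.png",cv2.resize(b["image"][:,:,::-1],None,fx=1.56,fy=1.56))
cv2.imwrite("pics/side1.png",cv2.resize(a["image"][:,:,::-1],None,fx=1.56,fy=1.56))
for c in(a,b): print(-c["R"].T@c["t"],c["R"][2],c["fov_y"])
print(observe())
E
```

```text
[0.13610779 0.57047048 0.70791375] [ 0.46230863 -0.60450528 -0.64872498] 50.63063819776671
[0.51979312 0.0153879  1.12755197] [ 0.02654936 -0.00563433 -0.99963162] 53.091440477715665
{'t': 0.1, 'joint_positions': array([ 1.22788232,  0.47775775,  0.02234174,  1.55629356, -0.01146108,
        1.1093277 , -0.08310387]), 'joint_vel': array([-1.12032297e-03, -2.56616532e-03,  8.47956501e-04, -3.21882958e-03,
       -2.33951106e-04, -3.23757279e-04, -4.58900576e-05]), 'joint_efforts': array([ 4.46909675e-03, -5.84089386e+01,  1.54000394e+00, -2.73312914e+01,
       -5.42173279e-02,  1.31104953e-02,  6.09417702e-05]), 'eef_pos': array([ 0.15691509, -0.65600211,  0.24377681]), 'eef_rot': array([-3.13994176e+00,  1.55661596e-04,  2.34849072e-01]), 'force': array([-0.37846597,  0.26310299, -0.41862536]), 'wrist_torque': array([ 0.02416921, -0.00673863, -0.00094786]), 'grasp_force': 0.0, 'grip_width': 0.08774960731305641}
```

View pics/top1.png

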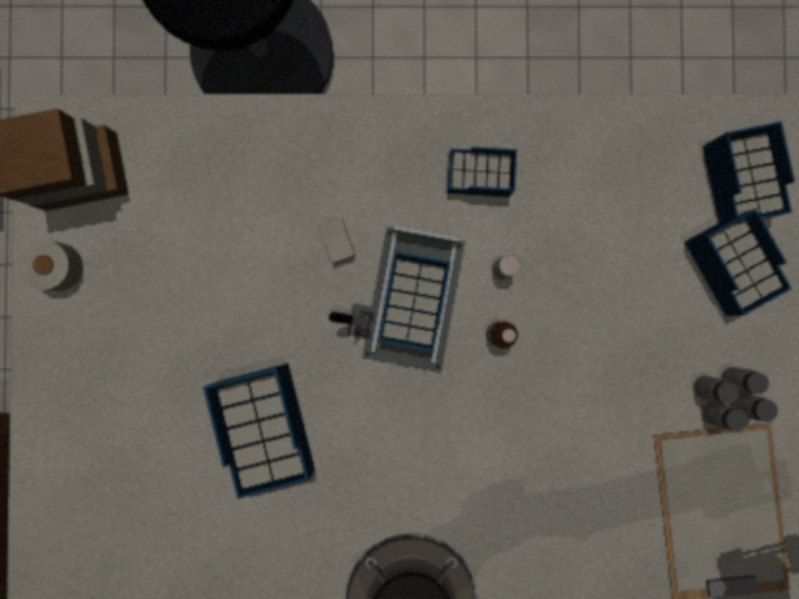

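View pics/side1.png

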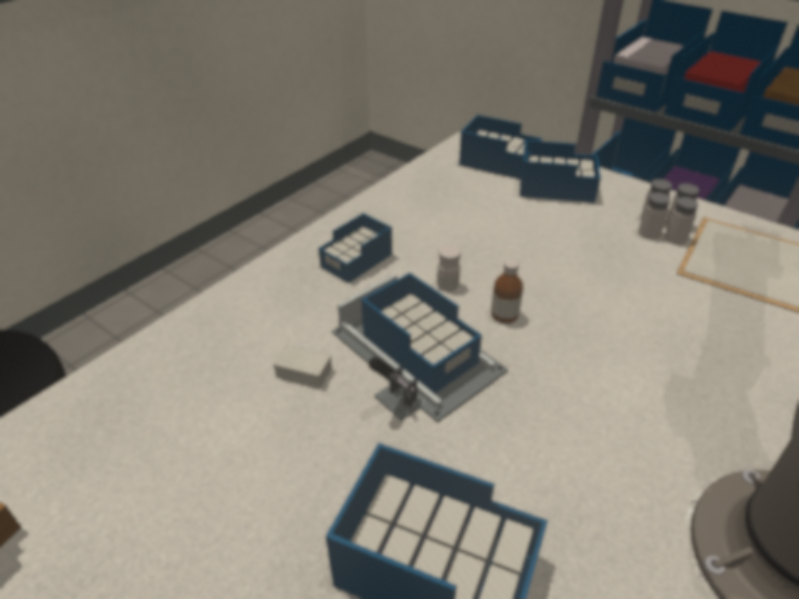

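Things that could be taken for the bin (top view, 800x600 pixels): the one in the tray (415,300), a big one (260,430), a small one (482,172), and two at the far right (750,170) and (738,262). I choose the one in the tray, as it is middle-sized and sits between the rails. The lever is open at (345,318), the carton at (338,240), the pill jar at (508,267) and the syrup bottle at (503,335). Next, a close crop.

Run:
```python
from h import *
b=cam("top"); save(b,"crop1.png",(200,135,333,240),6)
```

```text
(no output)
```

View pics/crop1.png

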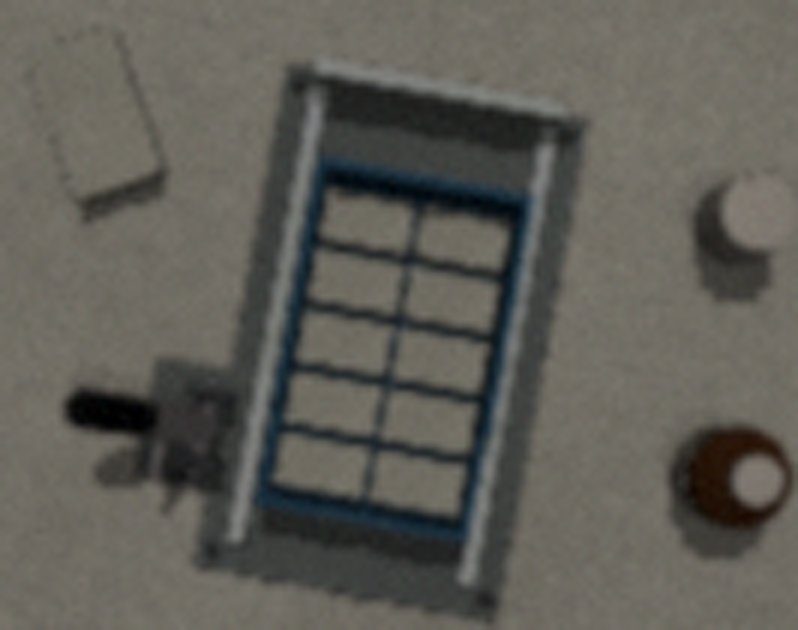

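The crop shows the tray bin with 10 cartons between aluminium rails, the lever open at the left (tip near (68,408) in the crop), and free space between the bin's back and the stop. Fitting the pose next.

```bash
cat > fit.py <<'E'
from h import *
from scipy.optimize import least_squares
c=cam("top"); n=lambda u,v:(200+(u+.5)/6-.5,135+(v+.5)/6-.5)
F=[((-.13,.075,.006),(198,566)),((-.13,-.075,.006),(493,618)),((.12,-.075,.006),(587,120)),((.12,.075,.006),(290,66))]
def T(p,X):
    X=np.atleast_2d(X).astype(float);a=p[2];R=np.array([[np.cos(a),-np.sin(a),0],[np.sin(a),np.cos(a),0],[0,0,1]]);return X@R.T+[p[0],p[1],0]
M=np.array([f[0] for f in F]);U=np.array([n(*f[1]) for f in F])
s=least_squares(lambda p:(proj(c,T(p,M))-U).ravel(),[.55,0,-.17]);P=s.x
if __name__=="__main__":
    print("dock",P,s.fun.round(2))
    for nm,uv,z in [("binFL",(262,497),.066),("binFR",(465,535),.066),("binBL",(325,160),.091),("binBR",(530,195),.091),("levtip",(68,408),.113),("railL",(235,543),.019),("railR",(468,585),.019),("stopL",(317,62),.055),("stopR",(577,118),.055)]:
        w=back(c,n(*uv),z); print(nm,w.round(4),(T([0,0,-P[2]],w-[P[0],P[1],0])*1000).round(1))
    for nm,uv,z in [("jar",(760,212),.075),("syr",(760,477),.11),("carton",(97,110),.03)]: print(nm,back(c,n(*uv),z).round(3))
    for X in [(-.063,.08,.035),(-.063,.134,.113),(-.03,.0,.006),(.11,0,.03)]: print(X,T(P,X).round(4))
E
python3 fit.py
```

```text
dock [ 0.56137218 -0.00629496 -0.18524449] [-0.76  0.14  0.74  0.83  0.44 -0.34 -0.42 -0.65]
binFL [0.4832 0.0558 0.066 ] [[-88.2  46.6  66. ]]
binFR [ 0.4655 -0.0375  0.066 ] [[-88.5 -48.3  66. ]]
binBL [0.6357 0.0262 0.091 ] [[67.1 45.6 91. ]]
binBR [ 0.6197 -0.0661  0.091 ] [[ 68.3 -48.1  91. ]]
levtip [0.5242 0.1392 0.113 ] [[-63.4 136.1 113. ]]
railL [0.4596 0.0706 0.019 ] [[-114.2   56.8   19. ]]
railR [ 0.4392 -0.0412  0.019 ] [[-113.7  -56.8   19. ]]
stopL [0.6856 0.0302 0.055 ] [[115.4  58.8  55. ]]
stopR [ 0.6591 -0.0911  0.055 ] [[111.7 -65.3  55. ]]
jar [ 0.613 -0.173  0.075]
syr [ 0.493 -0.166  0.11 ]
carton [0.667 0.136 0.03 ]
(-0.063, 0.08, 0.035) [[0.5142 0.0839 0.035 ]]
(-0.063, 0.134, 0.113) [[0.5241 0.137  0.113 ]]
(-0.03, 0.0, 0.006) [[ 0.5319 -0.0008  0.006 ]]
(0.11, 0, 0.03) [[ 0.6695 -0.0266  0.03  ]]
```

```bash
python3 -m handwheel '[[17,30,0,0,0,-2],[17,30,0,0,0,-2],[17,30,0,0,0,-2],[17,30,0,0,0,-2],[17,30,0,0,0,-2],[17,30,0,0,0,-2],[17,30,0,0,0,-2],[17,30,0,0,0,-2],[17,30,0,0,0,-2],[17,30,0,0,0,-2],[17,30,0,0,0,-2],[17,30,0,0,0,-2]]' 50
python3 -m handwheel '[[7,26,0,0,0,0],[7,26,0,0,0,0],[7,26,0,0,0,0],[7,26,0,0,0,0],[7,26,0,0,0,0],[7,26,0,0,0,0],[7,26,0,0,0,0],[7,26,0,0,0,0],[7,26,0,0,0,0],[7,26,0,0,0,0],[7,26,0,0,0,0],[0,0,0,0,0,0]]'
```

```text
t: 1.2
eef_pos: [0.3615, -0.2949, 0.2448]
eef_rot: [3.141, -0.0, -0.186]
force: [0.7, -0.1, 0.4]
grip_width: 0.0502
grasp_force: 0.0
t: 2.2
eef_pos: [0.4392, -0.0054, 0.2451]
eef_rot: [-3.139, -0.001, -0.177]
force: [-0.6, 0.1, -0.3]
grip_width: 0.0498
grasp_force: 0.0
```

```bash
python3 -m handwheel '[[2,11,0,0,0,0],[2,10,0,0,0,0],[0,0,-20,0,0,0],[0,0,-20,0,0,0],[0,0,-20,0,0,0],[0,0,-20,0,0,0],[0,0,-20,0,0,0],[0,0,-20,0,0,0],[0,0,-20,0,0,0],[0,0,-20,0,0,0],[0,0,-20,0,0,0],[0,0,-12,0,0,0]]'
python3 -m handwheel '[[0,0,0,0,0,0],[0,0,0,0,0,0]]'
python3 - <<'E'
from h import *
save(cam("side"),"side2.png",(170,150,370,290),4)
E
```

```text
t: 3.2
eef_pos: [0.4411, 0.0098, 0.0509]
eef_rot: [3.141, 0.002, -0.185]
force: [0.8, 0.2, 0.1]
grip_width: 0.0501
grasp_force: 0.0
t: 3.37
eef_pos: [0.4416, 0.0102, 0.0524]
eef_rot: [3.141, 0.001, -0.184]
force: [0.2, -0.4, -0.5]
grip_width: 0.0497
grasp_force: 0.0
```

View pics/side2.png

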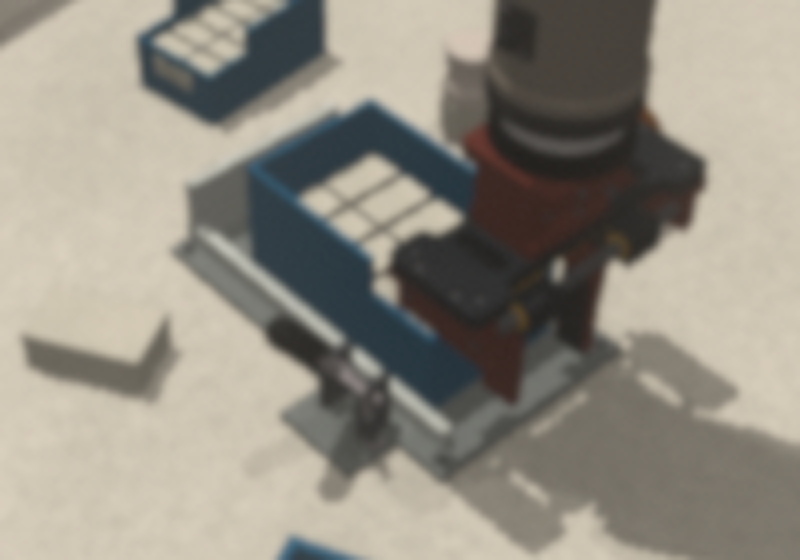

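Fingers stand before the front wall, at (512,395) and (580,345), between the rails and clear of the lever. Pushing.

```bash
python3 -m handwheel '[[1,5,0,0,0,0],[4.9,-0.9,0,0,0,0],[4.9,-0.9,0,0,0,0],[4.9,-0.9,0,0,0,0],[4,-0.7,0,0,0,0],[4,-0.7,0,0,0,0],[4,-0.7,0,0,0,0],[4,-0.7,0,0,0,0],[4,-0.7,0,0,0,0],[4,-0.7,0,0,0,0]]'
python3 -m handwheel '[[4,-0.7,0,0,0,0],[4,-0.7,0,0,0,0],[3,-0.5,0,0,0,0]]'
```

```text
t: 4.25
eef_pos: [0.4783, 0.0086, 0.0521]
eef_rot: [3.139, 0.007, -0.184]
force: [-11.1, 2.0, 9.2]
grip_width: 0.0503
grasp_force: 5.4
t: 4.5
eef_pos: [0.4901, 0.0066, 0.0522]
eef_rot: [3.14, 0.006, -0.184]
force: [-6.7, 1.8, 3.9]
grip_width: 0.0495
grasp_force: 3.7
```

```bash
python3 -m handwheel '[[2,-0.4,0,0,0,0],[2,-0.4,0,0,0,0]]'
python3 -m handwheel '[[2,-0.4,0,0,0,0],[0,0,0,0,0,0]]'
```

```text
t: 4.67
eef_pos: [0.4945, 0.0058, 0.0521]
eef_rot: [3.14, 0.005, -0.184]
force: [-9.3, 2.0, 6.6]
grip_width: 0.0497
grasp_force: 4.4
t: 4.83
eef_pos: [0.4966, 0.0054, 0.0521]
eef_rot: [3.14, 0.005, -0.184]
force: [-6.1, 0.7, 3.0]
grip_width: 0.05
grasp_force: 3.1
```

```bash
for i in 1; do python3 -m handwheel '[[2,-0.4,0,0,0,0],[1,-0.2,0,0,0,0]]'; done
python3 -m handwheel '[[1,-0.2,0,0,0,0],[1,-0.2,0,0,0,0]]'
python3 -m handwheel '[[1,-0.2,0,0,0,0],[0,0,0,0,0,0]]'
```

```text
t: 5.0
eef_pos: [0.4991, 0.0049, 0.0521]
eef_rot: [3.14, 0.005, -0.184]
force: [-6.6, 0.7, 2.5]
grip_width: 0.0501
grasp_force: 3.1
t: 5.17
eef_pos: [0.5014, 0.0044, 0.0521]
eef_rot: [3.14, 0.005, -0.184]
force: [-6.5, 2.2, 4.4]
grip_width: 0.0499
grasp_force: 3.4
t: 5.33
eef_pos: [0.5026, 0.0042, 0.0521]
eef_rot: [3.14, 0.005, -0.184]
force: [-6.3, 1.5, 2.4]
grip_width: 0.0502
grasp_force: 2.9
```

```bash
python3 -m handwheel '[[1,-0.2,0,0,0,0],[1,-0.2,0,0,0,0]]'
python3 -m handwheel '[[1,-0.2,0,0,0,0],[1,-0.2,0,0,0,0]]'
```

```text
t: 5.5
eef_pos: [0.5029, 0.0041, 0.052]
eef_rot: [3.139, 0.008, -0.184]
force: [-13.9, 3.4, 12.2]
grip_width: 0.0499
grasp_force: 7.1
t: 5.67
eef_pos: [0.5029, 0.0041, 0.0518]
eef_rot: [3.138, 0.011, -0.183]
force: [-18.8, 4.7, 16.3]
grip_width: 0.0498
grasp_force: 9.8
```

```bash
python3 -m handwheel '[[1,-0.2,0,0,0,0],[1,-0.2,0,0,0,0]]'
python3 - <<'E'
from h import *
save(cam("side"),"side3.png",(170,150,370,290),4)
E
```

```text
t: 5.83
eef_pos: [0.5029, 0.0041, 0.0516]
eef_rot: [3.137, 0.015, -0.183]
force: [-24.6, 5.6, 23.7]
grip_width: 0.0502
grasp_force: 13.0
```

View pics/side3.png

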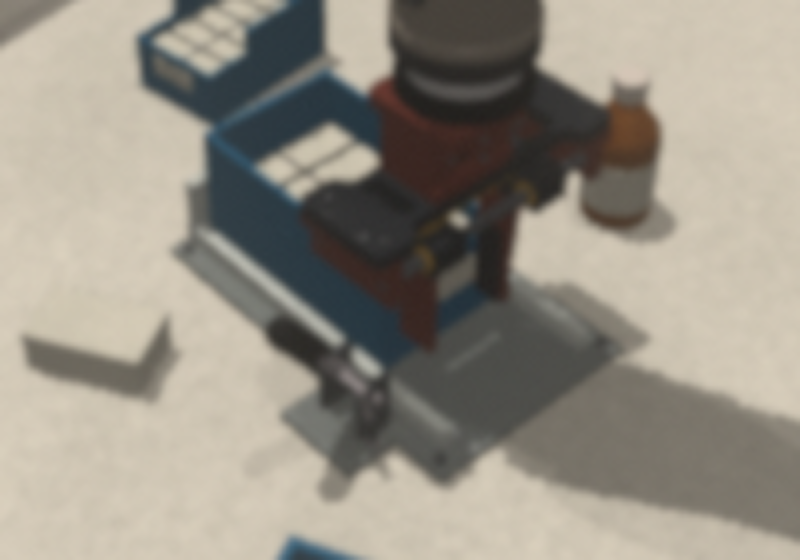

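The bin is against the stop: the force rose to 25 N at tray x ≈ -59.5 mm as predicted, and the picture shows its back at the stop (205,190) and the lever still open at (300,340). Backing off and going around to the lever's left.

```bash
python3 -m handwheel '[[-5,1,0,0,0,0],[-10,1.8,0,0,0,0],[-10,1.8,0,0,0,0],[0,0,15,0,0,0],[0,0,20,0,0,0],[0,0,30,0,0,0],[0,0,30,0,0,0],[0,0,30,0,0,0],[0,0,25,0,0,0]]' 0
python3 -m handwheel '[[8,28,0,0,0,0],[8,28,0,0,0,0],[8,28,0,0,0,0],[8,28,0,0,0,0],[8,28,0,0,0,0],[8,28,0,0,0,0],[0,0,0,0,0,0],[0,0,0,0,0,0]]'
python3 - <<'E'
from fit import *
e=observe()["eef_pos"];print(e,T([0,0,-P[2]],e-[P[0],P[1],0]))
E
```

```text
t: 6.63
eef_pos: [0.4859, 0.0078, 0.2048]
eef_rot: [-3.141, -0.002, -0.184]
force: [0.0, -0.3, 0.1]
grip_width: 0.0006
grasp_force: 0.0
t: 7.3
eef_pos: [0.5334, 0.1775, 0.2026]
eef_rot: [-3.141, -0.0, -0.181]
force: [-0.8, 0.3, -1.0]
grip_width: 0.0002
grasp_force: 0.0
[0.53339464 0.17563977 0.20240399] [[-0.06100887  0.17366896  0.20240399]]
```

```bash
python3 -m handwheel '[[-2,0,-20,0,0,0],[0,0,-25,0,0,0],[0,0,-25,0,0,0],[0,0,-25,0,0,0],[0,0,0,0,0,0]]'
python3 -m handwheel '[[-1.5,-8,0,0,0,0],[-1.5,-8,0,0,0,0],[-1.5,-8,0,0,0,0],[-1.1,-6,0,0,0,0]]'
python3 - <<'E'
from h import *
save(cam("side"),"side4.png",(170,150,370,290),4)
E
```

```text
t: 7.77
eef_pos: [0.5288, 0.1722, 0.1035]
eef_rot: [3.137, 0.006, -0.186]
force: [-1.7, -0.1, -0.4]
grip_width: 0.0001
grasp_force: 0.0
t: 8.1
eef_pos: [0.5279, 0.147, 0.1103]
eef_rot: [-3.136, -0.005, -0.185]
force: [-0.3, 11.4, 10.2]
grip_width: 0.0004
grasp_force: 6.0
```

View pics/side4.png

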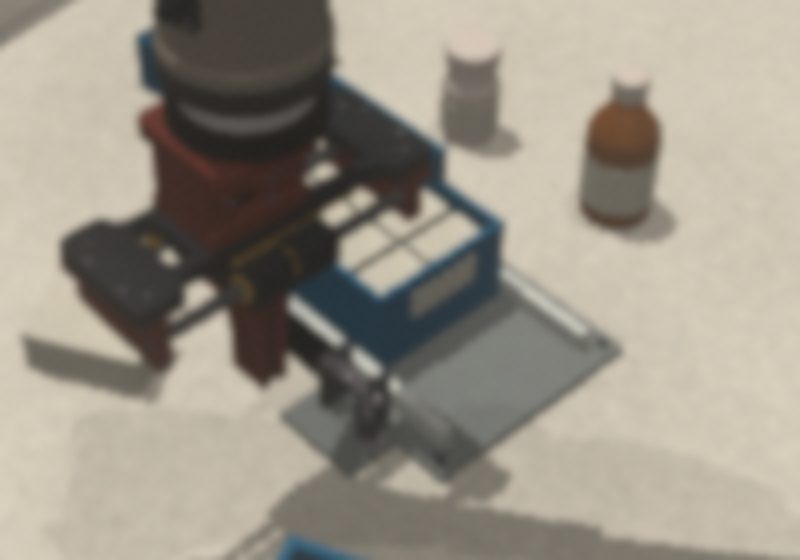

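The finger touches the lever's grip from the left at (280,345), and the body is clear above everything. Swinging the lever.

```bash
python3 -m handwheel '[[-1.1,-6,0,0,0,0],[-1.1,-6,0,0,0,0],[-1.1,-6,0,0,0,0],[-1.1,-6,0,0,0,0]]'
python3 -m handwheel '[[-1.1,-6,0,0,0,0],[-1.1,-6,0,0,0,0],[-1.1,-6,0,0,0,0]]'
```

```text
t: 8.48
eef_pos: [0.5243, 0.1235, 0.1108]
eef_rot: [-3.136, -0.006, -0.183]
force: [1.5, 3.9, 4.0]
grip_width: 0.0004
grasp_force: 2.2
t: 8.73
eef_pos: [0.5187, 0.1027, 0.1084]
eef_rot: [-3.142, -0.001, -0.185]
force: [1.2, 1.8, 0.8]
grip_width: 0.0002
grasp_force: 0.9
```

```bash
python3 -m handwheel '[[-1.1,-6,0,0,0,0],[-1.1,-6,0,0,0,0],[-1.1,-6,0,0,0,0]]'
python3 - <<'E'
from fit import *
e=observe()["eef_pos"];print(T([0,0,-P[2]],e-[P[0],P[1],0]))
E
```

```text
t: 8.98
eef_pos: [0.5146, 0.0845, 0.1073]
eef_rot: [3.141, 0.001, -0.185]
force: [-0.5, 1.3, 0.3]
grip_width: 0.0004
grasp_force: 0.3
[[-0.0628479   0.07894456  0.10704163]]
```

```bash
python3 -m handwheel '[[-1.1,-6,0,0,0,0],[-1.1,-6,0,0,0,0],[-1.1,-6,0,0,0,0],[0,0,0,0,0,0],[0,0,0,0,0,0]]'
python3 -m handwheel '[[0,0,15,0,0,0],[0,0,25,0,0,0],[0,0,30,0,0,0],[0,0,30,0,0,0],[-25,0,10,0,0,0],[-25,0,0,0,0,0],[-25,20,0,0,0,0],[0,20,0,0,0,0],[0,0,0,0,0,0],[0,0,0,0,0,0]]'
python3 - <<'E'
from h import *
a=cam("side");b=cam("top");save(a,"side5.png",(170,150,370,290),4);save(b,"top5.png",(200,135,333,240),6)
E
```

```text
t: 9.45
eef_pos: [0.5117, 0.0672, 0.1076]
eef_rot: [3.141, 0.0, -0.185]
force: [-0.4, 0.0, -0.4]
grip_width: 0.0004
grasp_force: 0.0
t: 10.28
eef_pos: [0.4369, 0.1088, 0.218]
eef_rot: [-3.141, -0.001, -0.181]
force: [0.7, -0.8, -0.4]
grip_width: 0.0003
grasp_force: 0.0
```

View pics/side5.png

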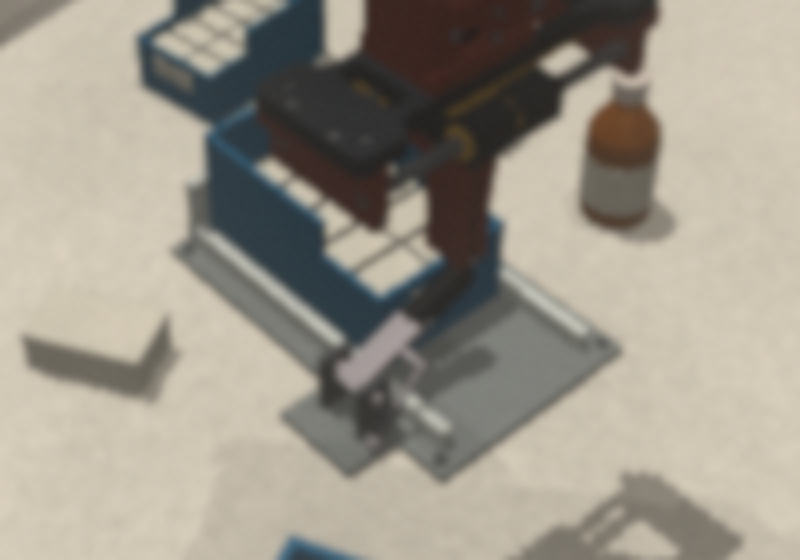

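The lever has snapped across the bin's front, from the pivot at (360,380) to the tip near (465,275). Moving the arm clear for a final check.

```bash
python3 -m handwheel '[[0,30,10,0,0,0],[0,30,10,0,0,0],[0,30,10,0,0,0],[0,30,10,0,0,0],[0,30,10,0,0,0],[0,30,0,0,0,0],[0,30,0,0,0,0],[0,20,0,0,0,0],[0,0,0,0,0,0],[0,0,0,0,0,0],[0,0,0,0,0,0]]'
python3 - <<'E'
from fit import *
a=cam("side");b=cam("top");save(b,"top6.png",(200,135,333,240),6)
q=lambda X,c,o,s:((proj(c,T(P,X))-o+.5)*s-.5).round(0)
tip=(-.063,-.009,.067)
print("tip side",q(tip,a,[170,150],4),"tip top",q(tip,b,[200,135],6))
print("home bin back corners, front corners",q([(.11,.05,.091),(.11,-.05,.091),(-.05,.05,.066),(-.05,-.05,.066)],b,[200,135],6))
E
```

```text
t: 11.3
eef_pos: [0.4376, 0.3361, 0.2671]
eef_rot: [3.14, 0.0, -0.186]
force: [0.3, -0.6, 0.4]
grip_width: 0.0009
grasp_force: 0.0
tip side [[469. 264.]] tip top [[391. 465.]]
home bin back corners, front corners [[333.  65.]
 [551. 105.]
 [270. 414.]
 [484. 453.]]
```

View pics/top6.png

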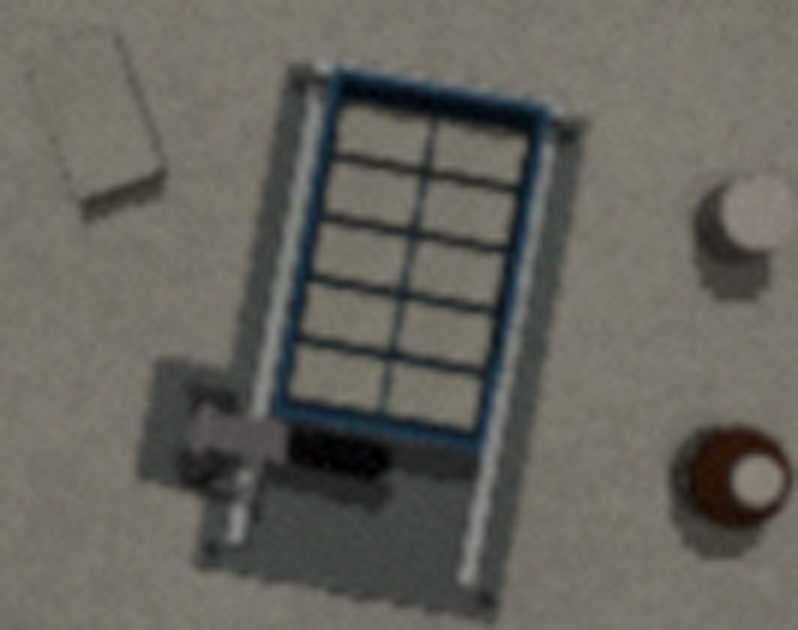

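The bin sits at the back stop with its back edge at (335,70)-(548,108), against (333,65)-(551,105) predicted. The lever tip is at (390,460), against (391,465) predicted for locked. The bottles and the carton have not moved.

```bash
python3 -c "
from station import workorder
print(workorder.job_done())"
```

```text
the job is handed in; nothing more can be done
None
```

The bin is fully home against the back stop, the lever is snapped down across its front, and the bottles and carton are where they were; I handed the job in at about 11.4 s of robot time, and no verdict came back.

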